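# White-balance the colour reader

## Robot

A 6-joint arm with a two-finger parallel gripper is mounted at the origin on the work surface. World frame = base frame: x ahead of the robot, y to its left, z up, the work surface at z = 0. Lengths are in mm, angles in rad, forces in N, time in s.
With the tool pointing down it reaches from about 350 to 975 mm from the base axis. Payload 7.1 kg.
Tool frame: the origin (TCP) lies at the very end of the fingers, on their centre line; the grasp point (between the pads) lies 19 mm behind it (ctrl.grip_point_offset is the distance from the TCP to the grasp point, in mm); z points along the fingers, y is the direction in which the jaws open and shut (so a half turn about z gives the same grasp; the last joint's range is limited). The gripper opens to 88 mm and grips with 3 to 60 N. Pads are 20 mm wide; open, the fingers measure 115 mm over their backs; the gripper's body (75 mm by 178 mm) begins 61 mm behind the grasp point.
Start: joints at [-1.271, 0.423, 1.63, -0, 1.089, -0.019], TCP at [195.909, -593.485, 200.375] pointing down, gripper open.
Joint ranges: [-3, 3], [-0.9, 2.11], [0.09, 2.58], [-1.31, 4.45], [0.11, 2.69], [-2.54, 2.54]. Speed limits (rad/s): [2.39, 2.39, 3.01, 3.14, 3.14, 3.14].

## Interface

Orientations are given as a rotation vector (axis times angle).
In Python, from workcell import ctrl gives the robot as it stands.
- The arm moves only by the tool move_arm, never from a script. Its argument "increments" is one flat list of numbers, 5 for each row, row after row: the closure in counts, from 0 (fully open) to 255 (shut), then the shift along the tool's x, y, z in mm, then the turn about the tool's z in degrees. In form: [grip, dx, dy, dz, yaw, grip, dx, dy, dz, yaw, ...]. A call has 1 to 12 rows; each row is the pose to reach, as a shift and turn from the pose measured when the call began, along the tool's axes at that moment; what a row does not reach only later rows make up. A row lasts 1/8 s, in which the tool goes at most 62.5 mm and 10.7 degrees, less where a joint would pass 70% of its speed; a pose out of reach is approached as far as the arm can. A call with a gripper value outside its range is refused whole. The fingers move at their own pace and stop on an object; the grip force is fixed at half the most. Time passes only in rows, so rows that repeat a pose let the fingers close. It gives the time, the measured TCP pose, the force and the opening at its end, in the units of the state.
- ctrl.get_obs(): the state, without advancing time (a new reading comes with each control period).
- ctrl.get_image(name): name is "side" or "top" or "wrist"; returns a dict with "frame" (480x640x3 uint8, red, green, blue), "vertical_fov" (degrees; the focal length in pixels is half the picture's height over the tangent of half this angle, whatever the lens; pixels are square), "cx", "cy" (the principal point, pixels), "pose" (4x4, takes a point from camera to world coordinates); the wrist camera has in their place "mount" (4x4, takes a point from camera to tool coordinates, whose origin is the TCP and whose axes are the flange's). Camera axes: x right, y down, z forward; pixel columns grow to the right and rows downward; lengths in mm; the calibration is good to about 2 mm. A picture is of the moment at which its call begins: read the wrist's pose just before it. There is no depth.
- ctrl.close_job(): hands the job in, once; it reports no verdict.
The state is a dict: "t": time; "qpos": joint angles; "qvel": joint speeds; "joint_torque": joint torques, N m; "ee_pos": TCP position; "orientation": TCP orientation; "ft_force": force on the tool from outside, world axes, zero at the start; "moment": the same for the moment, N m; "width": finger opening in mm.
Only numpy, scipy, OpenCV 4.12 (cv2) and the standard library are available. Lean on these libraries where they do the work, as an engineer would, in place of code of your own. Each camera call takes 0.05 s, during which the arm holds its last target.

## Task

The colour reader is due for its white balance. Take the reference tile out of its slotted foot, turn it round so that its white face instead of its black one faces the reader, stand it fully back down in the slot and let go of it; then lift the reader's sprung amber hood by its bar until the yellow needle lines up with the red pointer, and finish while still holding the hood steady there by the bar. Leave the pointer's setting and the other things on the bench as they are.

Things in the scene. Friction and masses are not known exactly. Their poses are not given: they have to be found in the camera images.
- reader: the bench colour reader, fixed: a white box 200 x 200 mm and 64 mm high under an amber hood. Origin under the box on the bench; its +x points from the front to the hinge at the back, z up. The front (-x side) faces the slotted foot. On its -y side stands a white quadrant plate (190 mm high) with the red pointer and yellow needle.
- hood (a joint): angle of the amber hood in rad: 0 shut, grows as the front rises (stop at 1.4). The hood is 190 x 200 x 42 mm, about 0.36 kg; a hinge spring shuts it whenever it is let go. Including its weight it needs about 4 N up at the bar to open and about 6 N at 0.75 rad. The round bar can turn between fingers as the hood rises.
- hood_hinge (a point): middle of the hood's hinge line, at the back of the reader (reader x +85 mm, height 68 mm); the line runs along the reader's y axis. The hood turns about it, the front going up and back.
- bar (a point): the hood's lifting handle: round steel bar, 14 mm thick, 120 mm long, along the reader's y in front of the hood, on two black arms (104 mm clear between). Origin mid-bar on its axis: at hood 0, 255 mm in front of the hinge line, 10 mm above it, 78 mm above the bench. 58 mm free between bar and hood, nothing below. Its frame turns with the hood (hood 0: the reader's axes).
- pointer (a joint): angle in rad to which the red pointer is set, counted like the hood's angle: the needle is in line with the pointer when joint hood equals joint pointer. Set between about 0.40 and 0.75 at the start; friction keeps it there.
- pointer_tip (a point): free tip of the red pointer (135 mm long from the hinge line, on the quadrant plate, -y side of the reader); x axis along the pointer towards the hinge line.
- needle_tip (a point): inner tip of the yellow needle fixed to the hood's side, 142 mm from the hinge line; x axis along the needle towards the hinge line. The needle turns with the hood.
- foot: blue slotted foot, fixed on the bench in front of the reader, 70 x 120 mm, 45 mm high. Origin under its centre. Its +x side faces the reader. The slot in its top, centred, runs along its y: 84 mm long, 16 mm wide, 35 mm deep (slot floor 10 mm above the bench); the top 8 mm of the slot flare out at 45 degrees to 100 x 32 mm.
- tile: reference tile, 80 mm wide (its y), 100 mm high (its z), 12 mm thick (its x), about 0.13 kg, one face white, the other black. Origin at the middle of its lower edge. +x is the white face's outward direction. At the start it stands upright in the foot, black face to the reader, top edge 110 mm above the bench.
- tile_white (a point): centre of the tile's white face.
- dish: clear petri dish with pink contents, 58 mm across, 14 mm high, near the foot; origin under its centre; to be left alone
- jar: small lidded jar with blue cap, 44 mm across, 60 mm high, near the foot; origin under its centre; to be left alone
- rack: red tube rack, 90 x 160 x 68 mm; origin under its centre; to be left alone
- mouse: black round computer mouse, 62 mm across, 32 mm high; origin under its centre; to be left alone
- tipbox: grey pipette tip box with blue cover, 80 x 120 x 70 mm; origin under its centre; to be left alone
- pen: white marker pen with blue cap, 120 mm long, 13 mm thick; origin under its centre; to be left alone

How it is judged (in metres and radians):
On the way, in this order (a step that is already met when the one before it is completed fails the run):
1. the tile stands fully down in the foot's slot, white face to the reader, let go (x of tile_white in the frame of foot above 0.002 m and z of tile in the frame of foot below 0.014 m and horizontal distance between tile and foot below 0.008 m and angle between tile's own z axis and vertical below 0.2 rad and contact force between the fingers and tile below 0.05 N), for 0.3 s.
2. the hood is held by its bar with the needle in line with the red pointer (angle between the x axis of needle_tip and the x axis of pointer_tip, either way round below 0.06 rad and contact force between the fingers and hood_c0 above 1.5 N), for 0.2 s.
At the end, for the whole second after the job is handed in: Fingers hold the hood by its bar (over 1.5 N), steady (under 0.05 rad/s), needle within 0.06 rad of the red pointer; the tile, let go, stands in the slot, white face to the reader, lower edge within 4 mm of the slot floor, centred within 8 mm, within 0.2 rad of upright (all of step 1 and all of step 2 and velocity of joint hood between -0.05 and 0.05 rad/s); the arm keeps its last pose, push and grip.
It fails at once if a bystander on the bench is disturbed (moved over 25 mm) (distance of any of dish, jar, rack, mouse, tipbox, pen from where it was at the start of the episode above 0.025 m).
It fails at once if the pointer's setting is changed (tip moved over 6 mm) (distance of pointer_tip from where it was at the start of the episode above 0.006 m).
It also fails if it takes over 58 s, if anything falls off the work surface, if the arm or the gripper's body presses on something with over 40 N, if the wrist force passes 120 N, or if a joint passes its speed limit or range.

## Working session

There is one attempt and no reset: what is moved stays moved. The work goes in short steps, Python scripts to look and compute and a tool call to move; the robot and the scene stay as the last step left them, time stands still between calls to the robot, and variables do not carry over. Pictures are saved under pics/ and viewed, and the job is handed in when it is done.

Besides the shell and the picture viewer there is one more tool, called after ">>>" as a command line: name --argument value ..., lists and objects as JSON in quotes. move_arm: Moves the arm, as the interface text tells. Its arguments: {"type":"object","properties":{"increments":{"type":"array","items":{"type":"number"}}},"required":["increments"]}

```bash
mkdir -p pics; ls; python3 - <<'E'
from workcell import ctrl
import cv2,numpy as np,json
o=ctrl.get_obs();print(o)
for n in ["side","top","wrist"]:
    im=ctrl.get_image(n)
    cv2.imwrite(f"pics/{n}0.png",im["frame"][:,:,::-1])
    print(n,{k:(np.round(v,4).tolist() if k!="frame" else 0) for k,v in im.items()})
E
```

```text
pics
{'t': 0.0, 'qpos': array([-1.27101989e+00,  4.23842046e-01,  1.63064151e+00,  9.85353761e-06,
        1.08860576e+00, -1.90644725e-02]), 'qvel': array([-1.55510406e-03, -1.01575959e-03,  6.86830240e-04,  6.61020630e-05,
        2.97898317e-05,  2.27363522e-03]), 'joint_torque': array([-1.00412690e-03, -5.44634414e+01, -2.73669183e+01,  6.43165922e-02,
        2.28799466e-02, -1.04350677e-04]), 'ee_pos': array([ 195.73818695, -592.9628618 ,  199.62001835]), 'orientation': array([-3.10029229e+00, -4.98472847e-01,  3.15166825e-04]), 'ft_force': array([-0.1595947 , -0.40589207,  0.50862043]), 'moment': array([0.04882155, 0.06512297, 0.00571706]), 'width': 87.88216257343136}
side {'frame': 0, 'vertical_fov': 56.2964, 'cx': 318.8214, 'cy': 239.9389, 'pose': [[0.9264, -0.2924, 0.2371, 339.5548], [-0.3764, -0.7043, 0.6019, -591.2585], [-0.009, -0.6469, -0.7626, 869.2412], [0.0, 0.0, 0.0, 1.0]]}
top {'frame': 0, 'vertical_fov': 56.6535, 'cx': 318.6248, 'cy': 241.6961, 'pose': [[0.0303, -0.9763, 0.2145, 344.5077], [-0.9995, -0.0297, 0.0058, 36.759], [0.0007, -0.2146, -0.9767, 1193.7578], [0.0, 0.0, 0.0, 1.0]]}
wrist {'frame': 0, 'vertical_fov': 61.7057, 'cx': 320.4668, 'cy': 247.1906, 'mount': [[-0.0006, -0.9663, -0.2573, 70.2216], [1.0, -0.0006, 0.0001, -0.556], [-0.0002, -0.2573, 0.9663, -185.1605], [0.0, 0.0, 0.0, 1.0]]}
```

View pics/side0.png

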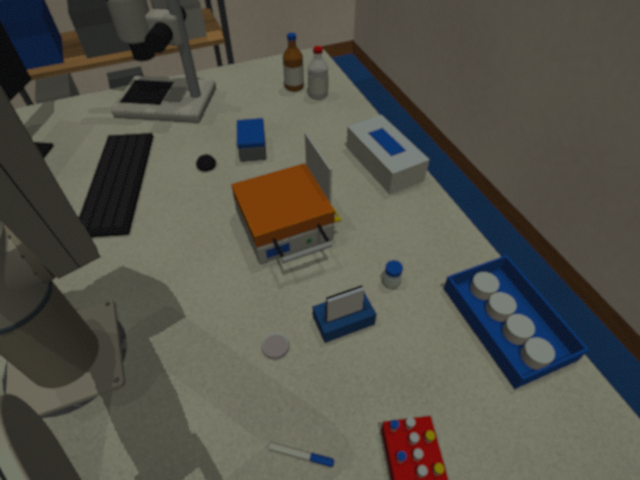

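View pics/top0.png

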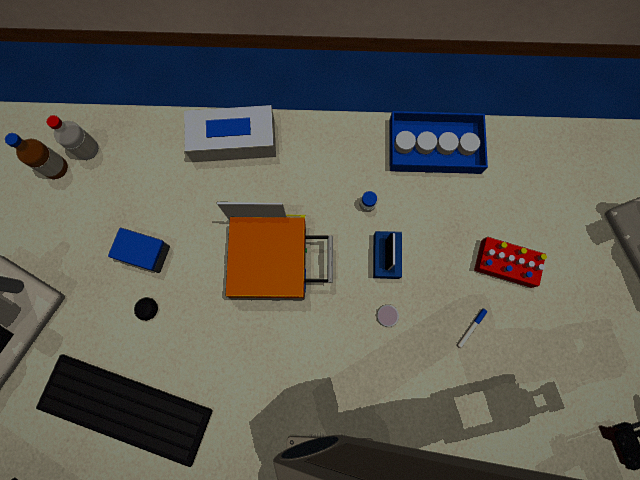

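View pics/wrist0.png

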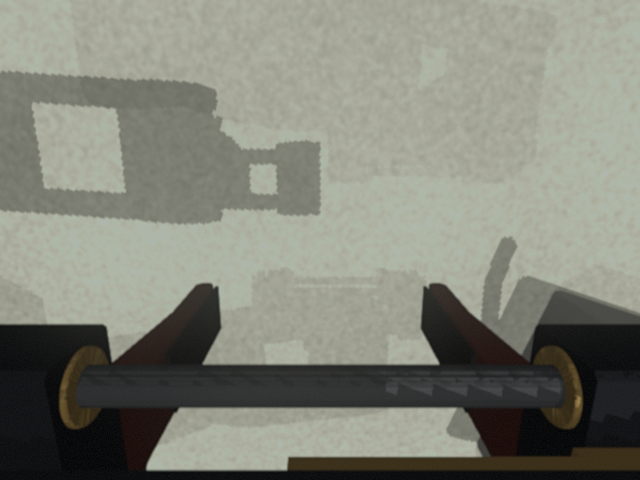

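```bash
cat > h.py <<'E'
from workcell import ctrl
import cv2,numpy as np
from scipy.spatial.transform import Rotation as R
def get(n):
    o=ctrl.get_obs(); im=ctrl.get_image(n)
    if n=="wrist":
        T=np.eye(4);T[:3,:3]=R.from_rotvec(o["orientation"]).as_matrix();T[:3,3]=o["ee_pos"]
        im["pose"]=T@im["mount"]
    im["f"]=240/np.tan(np.radians(im["vertical_fov"])/2)
    return im
def ray(im,p):
    d=np.array([(p[0]-im["cx"])/im["f"],(p[1]-im["cy"])/im["f"],1.]);P=np.asarray(im["pose"])
    return P[:3,3],P[:3,:3]@d
def plane(im,p,z):
    c,d=ray(im,p);return c+d*(z-c[2])/d[2]
def tri(pairs):
    A=np.zeros((3,3));b=np.zeros(3)
    for im,p in pairs:
        c,d=ray(im,p);d=d/np.linalg.norm(d);M=np.eye(3)-np.outer(d,d);A+=M;b+=M@c
    return np.linalg.solve(A,b)
def proj(im,X):
    P=np.linalg.inv(np.asarray(im["pose"]));x=P[:3,:3]@np.asarray(X,float)+P[:3,3]
    return np.array([im["f"]*x[0]/x[2]+im["cx"],im["f"]*x[1]/x[2]+im["cy"]])
def st():
    o=ctrl.get_obs();r=R.from_rotvec(o["orientation"]).as_matrix()
    print("t",round(o["t"],2),"tcp",o["ee_pos"].round(1),"psi",np.degrees(np.arctan2(r[1,0],r[0,0])).round(2),"zt",r[:,2].round(3),"F",o["ft_force"].round(1),"w",round(o["width"],1),"q",o["qpos"].round(2))
    return o,r
E
python3 - <<'E'
from h import *
for n,box in (("top",(350,215,430,295)),("side",(290,270,400,350)),("top",(205,185,345,310)),("side",(220,130,360,280))):
    im=get(n);f=im["frame"];x0,y0,x1,y1=box
    c=cv2.resize(f[y0:y1,x0:x1],None,fx=5.5,fy=5.5,interpolation=cv2.INTER_NEAREST)
    cv2.imwrite(f"pics/c_{n}_{x0}.png",c[:,:,::-1]); print(c.shape)
t=get("top")
print(plane(t,(388,255),45),plane(t,(330,259),78))
E
```

```text
(440, 440, 3)
(440, 605, 3)
(688, 770, 3)
(825, 770, 3)
[ 566.57725921 -139.52568469   45.        ] [545.35497896  13.07813588  78.        ]
```

```bash
python3 - <<'E'
from h import *
for n,box,s in (("top",(205,185,345,310),4.5),("side",(220,130,360,280),4)):
    im=get(n);f=im["frame"];x0,y0,x1,y1=box
    c=cv2.resize(f[y0:y1,x0:x1],None,fx=s,fy=s,interpolation=cv2.INTER_NEAREST)
    cv2.imwrite(f"pics/d_{n}_{x0}.png",c[:,:,::-1]); print(c.shape)
E
```

```text
(562, 630, 3)
(600, 560, 3)
```

View pics/c_top_350.png

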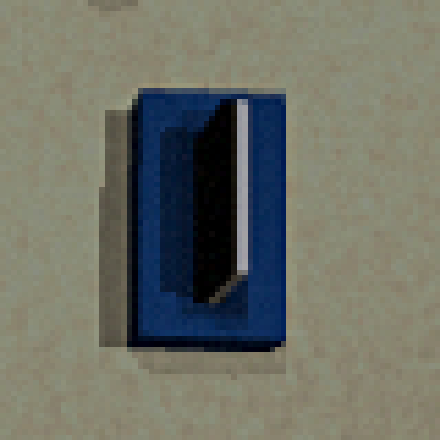

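View pics/c_side_290.png

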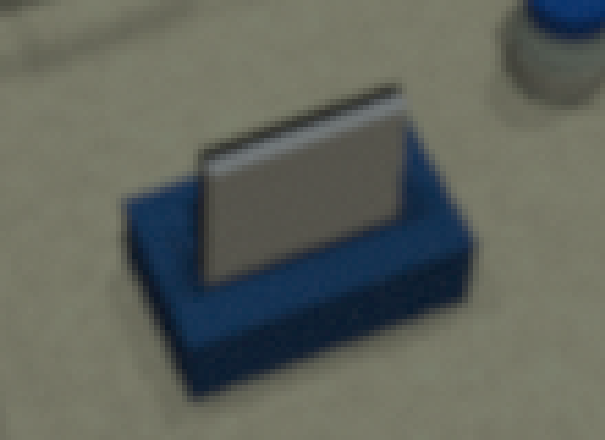

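View pics/d_top_205.png

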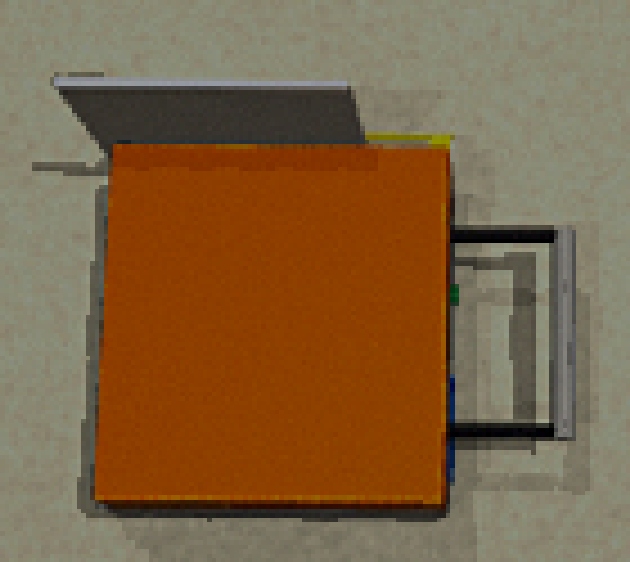

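View pics/d_side_220.png

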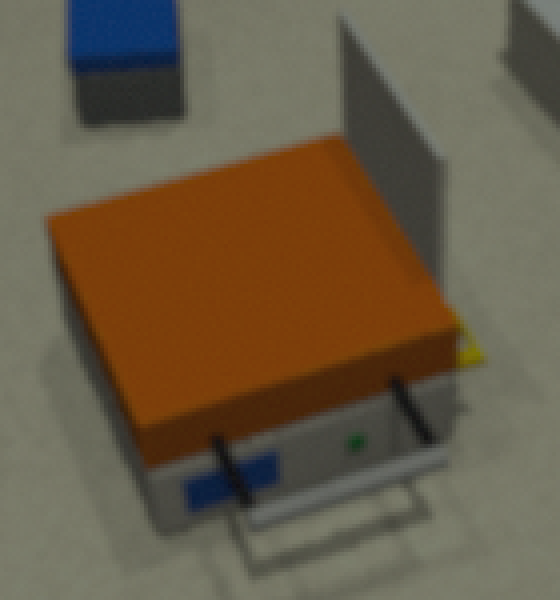

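>>> move_arm --increments '[0, 432, -335, -60, 18, 0, 432, -335, -60, 18, 0, 432, -335, -60, 18, 0, 432, -335, -60, 18, 0, 432, -335, -60, 18, 0, 432, -335, -60, 18, 0, 432, -335, -60, 18, 0, 432, -335, -60, 18, 0, 432, -335, -60, 18, 0, 432, -335, -60, 18, 0, 432, -335, -60, 18, 0, 432, -335, -60, 18]'

```text
t: 2.0
ee_pos: [500.4, -140.9, 260.1]
orientation: [-3.142, -0.005, 0.001]
ft_force: [-0.3, 0.1, -1.1]
width: 87.8
```

```bash
python3 - <<'E'
from h import *
st();w=get("wrist");cv2.imwrite("pics/w1.png",w["frame"][:,:,::-1])
E
```

```text
t 2.0 tcp [ 500.4 -140.9  260.1] psi 0.18 zt [-0.001  0.    -1.   ] F [-0.3  0.1 -1.1] w 87.8 q [-0.3   0.2   1.8  -0.    1.14  1.27]
```

View pics/w1.png

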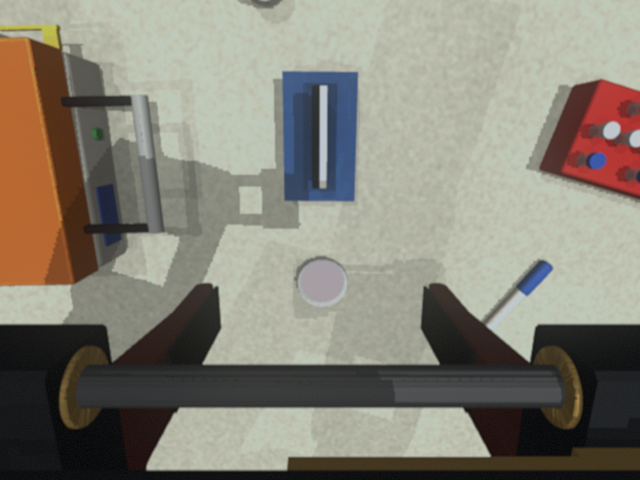

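```bash
python3 - <<'E'
from h import *
w=get("wrist");f=w["frame"]
x0,y0=265,60;c=f[y0:215,x0:375].copy();hsv=cv2.cvtColor(c,cv2.COLOR_RGB2HSV)
m=((hsv[...,0]>95)&(hsv[...,0]<130)&(hsv[...,1]>90)).astype(np.uint8)*255
cs,_=cv2.findContours(m,cv2.RETR_EXTERNAL,cv2.CHAIN_APPROX_NONE)
k=max(cs,key=cv2.contourArea);rect=cv2.minAreaRect(k);b=cv2.boxPoints(rect)+[x0,y0];print("foot box",b.round(1).tolist())
P=np.array([plane(w,p,45) for p in b]);print(P.round(1),"center",P.mean(0).round(1))
for i in range(4):
    e=P[(i+1)%4]-P[i];print(np.linalg.norm(e).round(1),np.degrees(np.arctan2(e[1],e[0])).round(2))
g=cv2.cvtColor(c,cv2.COLOR_RGB2GRAY);ws=((g>150)&(m==0)).astype(np.uint8)*255
fill=np.zeros_like(m);cv2.drawContours(fill,[k],-1,255,-1);ws&=fill
cs,_=cv2.findContours(ws,cv2.RETR_EXTERNAL,cv2.CHAIN_APPROX_NONE);k2=max(cs,key=cv2.contourArea)
b=cv2.boxPoints(cv2.minAreaRect(k2))+[x0,y0];Q=np.array([plane(w,p,110) for p in b]);print("white",b.round(1).tolist());print(Q.round(1),Q.mean(0).round(1))
cv2.imwrite("pics/w1c.png",cv2.resize(c,None,fx=3.8,fy=3.8,interpolation=cv2.INTER_NEAREST)[:,:,::-1])
# bar
x0,y0=120,80;c=f[y0:250,x0:200];cv2.imwrite("pics/w1b.png",cv2.resize(c,None,fx=3.5,fy=3.5,interpolation=cv2.INTER_NEAREST)[:,:,::-1])
E
```

```text
foot box [[281.2, 199.3], [283.0, 72.0], [356.4, 73.0], [354.6, 200.3]]
[[ 513.2 -101.2   45. ]
 [ 631.2 -105.5   45. ]
 [ 630.5 -173.3   45. ]
 [ 512.4 -174.5   45. ]] center [ 571.8 -138.6   45. ]
118.1 -2.12
67.8 -90.62
118.2 -179.42
73.3 89.32
white [[320.0, 86.0], [326.0, 86.0], [326.0, 187.0], [320.0, 187.0]]
[[ 611.3 -139.8  110. ]
 [ 611.3 -144.5  110. ]
 [ 532.9 -145.   110. ]
 [ 532.9 -140.   110. ]] [ 572.1 -142.3  110. ]
```

View pics/w1c.png

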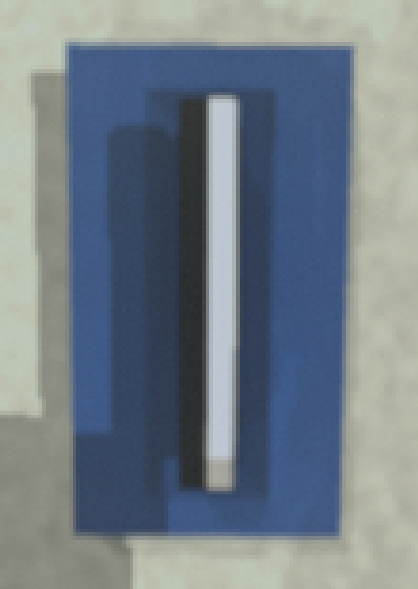

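View pics/w1b.png

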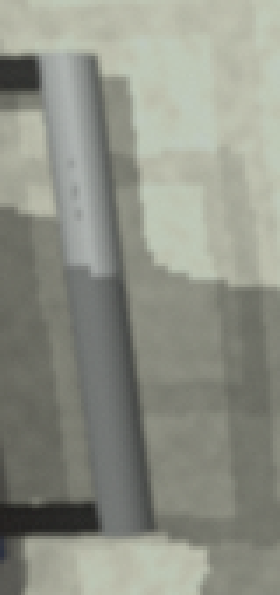

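```bash
python3 - <<'E'
from h import *
w=get("wrist");t=get("top");s=get("side")
def q(pts,o,k,z): return np.array([plane(w,(p[0]/k+o[0]-.5+.5/k,p[1]/k+o[1]-.5+.5/k),z) for p in pts])
for nm,P in (("foot",q([(66,44),(355,44),(340,537),(76,537)],(265,60),3.8,45)),("tile",q([(180,95),(238,95),(236,491),(181,491)],(265,60),3.8,110)),("bar",q([(68,53),(128,533)],(120,80),3.5,78))):
    print(nm,P.round(1).tolist(),P.mean(0).round(1))
    for i in range(len(P)-1):
        e=P[i+1]-P[i];print(np.linalg.norm(e).round(1),np.degrees(np.arctan2(e[1],e[0])).round(2))
# bar from top, d_top crop scale 4.5 origin 205,185 ; side crop scale 4 origin 220,130
tp=[(565/4.5+205-.4,228/4.5+185-.4),(565/4.5+205-.4,437/4.5+185-.4)]
sp=[(443/4+220-.4,455/4+130-.4),(252/4+220-.4,518/4+130-.4)]
for a,b in zip(tp,sp): print("bar tri",tri([(t,a),(s,b)]).round(1),plane(t,a,78).round(1))
hd=[(113,145),(450,148),(445,503),(95,499)]
H=np.array([plane(t,(p[0]/4.5+205-.4,p[1]/4.5+185-.4),107) for p in hd]);print("hood top",H.round(1).tolist())
E
```

```text
foot [[632.0, -104.6, 45.0], [632.2, -174.8, 45.0], [511.8, -174.1, 45.0], [511.7, -104.5, 45.0]] [ 571.9 -139.5   45. ]
70.2 -89.87
120.3 179.63
69.5 90.13
tile [[612.4, -133.6, 110.0], [612.4, -145.5, 110.0], [531.4, -145.6, 110.0], [531.4, -133.5, 110.0]] [ 571.9 -139.5  110. ]
11.9 -89.87
81.0 -179.93
12.0 90.13
bar [[607.9, 15.7, 78.0], [487.1, 13.4, 78.0]] [547.5  14.6  78. ]
120.8 -178.91
bar tri [607.   14.3  77.2] [607.4  14.2  78. ]
bar tri [488.3  11.2  79.4] [487.4  11.2  78. ]
hood top [[640.7, 270.0, 107.0], [644.7, 80.5, 107.0], [445.9, 75.9, 107.0], [442.3, 265.2, 107.0]]
```

>>> move_arm --increments '[0, 220, -331, -30, 0, 0, 220, -331, -30, 0, 0, 220, -331, -30, 0, 0, 220, -331, -30, 0, 0, 220, -331, -30, 0, 0, 220, -331, -30, 0, 0, 220, -331, -30, 0, 0, 220, -331, -30, 0, 0, 220, -331, -30, 0]'

```text
t: 3.38
ee_pos: [719.2, 190.0, 289.9]
orientation: [3.141, 0.004, -0.002]
ft_force: [-0.1, -0.4, -0.7]
width: 87.8
```

```bash
python3 - <<'E'
from h import *
st();w=get("wrist");cv2.imwrite("pics/w2.png",w["frame"][:,:,::-1])
E
```

```text
t 3.38 tcp [719.2 190.  289.9] psi 0.15 zt [-0.001 -0.    -1.   ] F [-0.1 -0.4 -0.7] w 87.8 q [ 0.24  0.53  1.25 -0.    1.36  1.81]
```

View pics/w2.png

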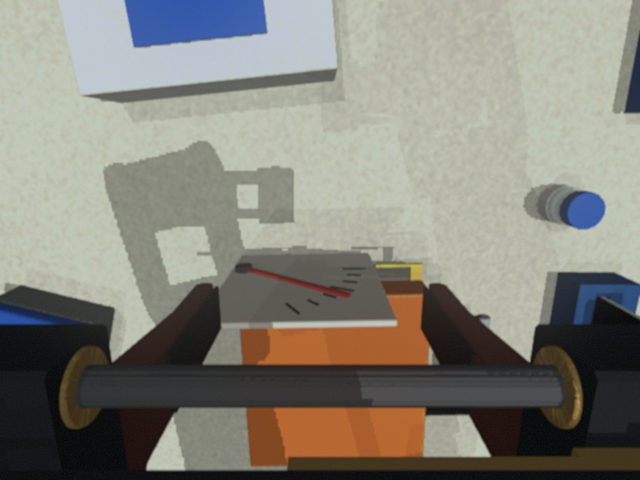

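```bash
python3 - <<'E'
from h import *
w=get("wrist");f=w["frame"]
x0,y0=210,235;c=f[y0:335,x0:440]
cv2.imwrite("pics/w2c.png",cv2.resize(c,None,fx=3.4,fy=3.4,interpolation=cv2.INTER_CUBIC)[:,:,::-1])
hsv=cv2.cvtColor(c,cv2.COLOR_RGB2HSV)
m=((hsv[...,0]<6)|(hsv[...,0]>172))&(hsv[...,1]>140)&(hsv[...,2]>60)
ys,xs=np.nonzero(m);print(len(xs),xs.min()+x0,xs.max()+x0)
p=np.c_[xs+x0,ys+y0].astype(float);mu=p.mean(0);u=np.linalg.svd(p-mu)[2][0];u*=np.sign(u[0])
s=(p-mu)@u;A=mu+u*s.min();B=mu+u*s.max();print("red ends",A,B)
for xp in (655,660,665,670,675):
    r=[]
    for q in (A,B):
        o,d=ray(w,q);r.append(o+d*(xp-o[0])/d[0])
    v=r[1]-r[0];print(xp,r[0].round(1),r[1].round(1),"len",np.hypot(v[1],v[2]).round(1),"ang",np.arctan2(v[2],-v[1]).round(3))
E
```

```text
361 248 349
red ends [248.12758368 269.50604799] [348.86426939 295.52549358]
655 [655.  267.6  65.3] [655.  164.7 139.5] len 126.9 ang 0.625
660 [660.  264.7  80.6] [660.  165.6 152. ] len 122.1 ang 0.625
665 [665.  261.9  95.9] [665.  166.6 164.5] len 117.4 ang 0.625
670 [670.  259.  111.1] [670.  167.6 177. ] len 112.7 ang 0.625
675 [675.  256.1 126.4] [675.  168.5 189.5] len 108.0 ang 0.625
```

View pics/w2c.png

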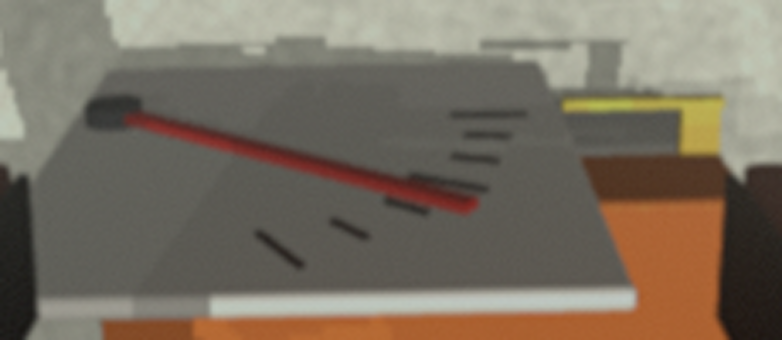

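>>> move_arm --increments '[0, 106, 30, 75, -90, 0, 106, 30, 75, -90, 0, 106, 30, 75, -90, 0, 106, 30, 75, -90, 0, 106, 30, 75, -90, 0, 106, 30, 75, -90, 0, 106, 30, 75, -90, 0, 106, 30, 75, -90, 0, 106, 30, 75, -90, 0, 106, 30, 75, -90]'

```text
t: 4.72
ee_pos: [825.1, 158.5, 215.8]
orientation: [-2.221, -2.221, 0.001]
ft_force: [0.1, -0.2, 0.4]
width: 87.4
```

```bash
python3 - <<'E'
from h import *
st();w=get("wrist");cv2.imwrite("pics/w3.png",w["frame"][:,:,::-1]);np.save("w3.npy",w["pose"])
E
```

```text
t 4.72 tcp [825.1 158.5 215.8] psi 90.0 zt [-0. -0. -1.] F [ 0.1 -0.2  0.4] w 87.4 q [ 0.18  0.75  1.04 -0.    1.36  0.18]
```

View pics/w3.png

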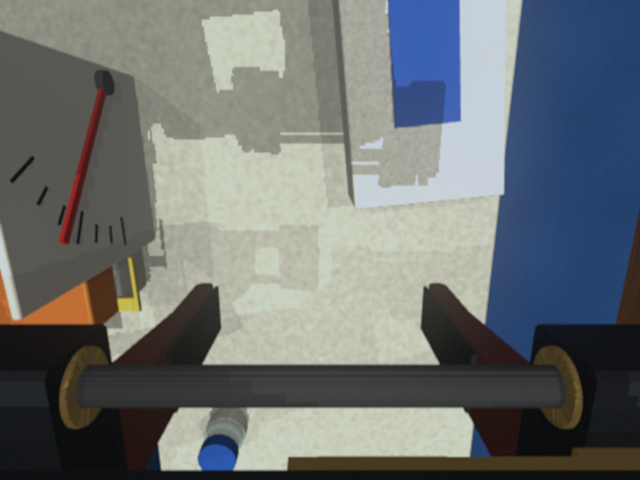

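```bash
python3 - <<'E'
from h import *
w=get("wrist")
def ends(f,x0,y0,x1,y1):
    c=f[y0:y1,x0:x1];hsv=cv2.cvtColor(c,cv2.COLOR_RGB2HSV)
    m=((hsv[...,0]<6)|(hsv[...,0]>172))&(hsv[...,1]>140)&(hsv[...,2]>60)
    ys,xs=np.nonzero(m);p=np.c_[xs+x0,ys+y0].astype(float);mu=p.mean(0);u=np.linalg.svd(p-mu)[2][0]
    s=(p-mu)@u;return sorted([mu+u*s.min(),mu+u*s.max()],key=lambda a:a[1])
A3,B3=ends(w["frame"],40,60,130,260);print(A3,B3)
w2=dict(w);T=np.eye(4);T[:3,:3]=R.from_rotvec([3.141,.004,-.002]).as_matrix();T[:3,3]=[719.2,190,289.9];w2["pose"]=T@np.asarray(w["mount"])
f2=cv2.imread("pics/w2.png")[:,:,::-1].copy()
A2,B2=ends(f2,210,235,440,335);print(A2,B2)
a=tri([(w,A3),(w2,A2)]);b=tri([(w,B3),(w2,B2)]);print("pivotend",a,"tip",b,np.linalg.norm(b-a))
d=b-a;print("ang",np.arctan2(d[2],np.hypot(d[0],d[1])))
for yaw in (0,.012,.02,.03):
  for im,A,B in ((w,A3,B3),(w2,A2,B2)):
    n=np.array([np.cos(yaw),np.sin(yaw),0]);r=[]
    for q in (A,B):
        o,dd=ray(im,q);r.append(o+dd*(n@(np.array([656,240,68])-o))/(n@dd))
    v=r[1]-r[0];print(yaw,r[0].round(1),r[1].round(1),np.linalg.norm(v).round(1),np.arctan2(v[2],np.hypot(v[0],v[1])).round(3))
x0,y0=0,30;c=w["frame"][30:320,0:170];cv2.imwrite("pics/w3c.png",cv2.resize(c,None,fx=2,fy=2,interpolation=cv2.INTER_CUBIC)[:,:,::-1])
E
```

```text
[101.98218471  89.25165714] [ 62.37341995 243.83945653]
[248.14632957 269.43498663] [349.80256281 295.76235206]
pivotend [656.70405448 267.00345511  69.67228201] tip [659.86778599 164.99971578 151.50276963] 130.80902391831927
ang 0.6758647385588028
0 [656.  267.6  68.9] [656.  164.  146.2] 129.3 0.641
0 [656.  267.   66.7] [656.  163.8 141.1] 127.2 0.625
0.012 [655.7 267.7  68.2] [656.9 164.4 147.5] 130.3 0.654
0.012 [655.7 267.2  65.7] [656.9 163.9 143.4] 129.2 0.645
0.02 [655.4 267.8  67.8] [657.5 164.6 148.4] 131.0 0.663
0.02 [655.5 267.3  65. ] [657.5 164.1 144.9] 130.5 0.658
0.03 [655.2 267.8  67.2] [658.3 164.9 149.6] 131.9 0.674
0.03 [655.2 267.5  64.2] [658.3 164.2 146.8] 132.2 0.674
```

View pics/w3c.png

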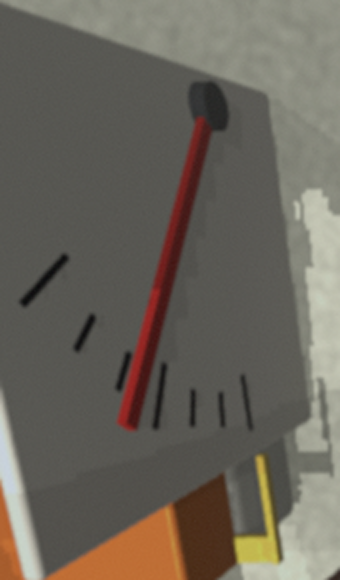

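```bash
python3 - <<'E'
from h import *
w=get("wrist")
T=[((243,376),(250,428)),((221,393),(223,425)),((193,390),(192,425)),((164,365),(156,427)),((128,354),(119,389)),((93,317),(77,350)),((67,257),(23,304))]
for yaw,xp in ((.02,653),(.02,655),(.025,653),(.01,653)):
    n=np.array([np.cos(yaw),np.sin(yaw),0]);h=np.array([xp,268,68.])
    def on(p):
        o,d=ray(w,(p[0]/2-.25,p[1]/2+30-.25));return o+d*(n@(h-o))/(n@d)
    out=[]
    for a,b in T:
        m=(on(a)+on(b))/2-h;out.append(np.arctan2(m[2],-m[1]).round(3)); 
    k=[np.hypot(*(on(a)-h)[1:]).round(0) for a,b in T],[np.hypot(*(on(b)-h)[1:]).round(0) for a,b in T]
    print(yaw,xp,out,k)
    tip=on((127,428))-h;print("tip",np.arctan2(tip[2],-tip[1]).round(3),np.hypot(*tip[1:]))
E
```

```text
0.02 653 [np.float64(-0.039), np.float64(0.141), np.float64(0.329), np.float64(0.512), np.float64(0.698), np.float64(0.881), np.float64(1.065)] ([np.float64(102.0), np.float64(106.0), np.float64(106.0), np.float64(101.0), np.float64(106.0), np.float64(106.0), np.float64(100.0)], [np.float64(125.0), np.float64(119.0), np.float64(119.0), np.float64(124.0), np.float64(119.0), np.float64(119.0), np.float64(125.0)])
tip 0.628 128.96213756805682
0.02 655 [np.float64(-0.005), np.float64(0.175), np.float64(0.36), np.float64(0.54), np.float64(0.721), np.float64(0.9), np.float64(1.078)] ([np.float64(101.0), np.float64(106.0), np.float64(106.0), np.float64(102.0), np.float64(107.0), np.float64(108.0), np.float64(103.0)], [np.float64(124.0), np.float64(119.0), np.float64(120.0), np.float64(125.0), np.float64(120.0), np.float64(121.0), np.float64(127.0)])
tip 0.651 130.13396380481862
0.025 653 [np.float64(-0.03), np.float64(0.15), np.float64(0.338), np.float64(0.519), np.float64(0.703), np.float64(0.884), np.float64(1.067)] ([np.float64(102.0), np.float64(106.0), np.float64(106.0), np.float64(101.0), np.float64(106.0), np.float64(106.0), np.float64(101.0)], [np.float64(125.0), np.float64(119.0), np.float64(119.0), np.float64(124.0), np.float64(119.0), np.float64(119.0), np.float64(125.0)])
tip 0.634 129.2612059068161
0.01 653 [np.float64(-0.059), np.float64(0.122), np.float64(0.312), np.float64(0.498), np.float64(0.687), np.float64(0.874), np.float64(1.062)] ([np.float64(103.0), np.float64(107.0), np.float64(106.0), np.float64(100.0), np.float64(105.0), np.float64(105.0), np.float64(100.0)], [np.float64(126.0), np.float64(120.0), np.float64(119.0), np.float64(123.0), np.float64(118.0), np.float64(118.0), np.float64(124.0)])
tip 0.617 128.3739441405766
```

>>> move_arm --increments '[0, -298, -253, 0, 90, 0, -298, -253, 0, 90, 0, -298, -253, 0, 90, 0, -298, -253, 0, 90, 0, -298, -253, 0, 90, 0, -298, -253, 0, 90, 0, -298, -253, 35, 90, 0, -298, -253, 35, 90, 0, -298, -253, 35, 90, 0, -298, -253, 35, 90, 0, -298, -253, 35, 90]'

```text
t: 6.25
ee_pos: [572.3, -138.8, 181.0]
orientation: [3.141, 0.002, -0.0]
ft_force: [0.6, 0.8, 0.2]
width: 87.6
```

```bash
python3 - <<'E'
from h import *
st();w=get("wrist");cv2.imwrite("pics/w4.png",w["frame"][:,:,::-1])
print(proj(w,[571.9,-139.5,110]))
E
```

```text
t 6.25 tcp [ 572.3 -138.8  181. ] psi 0.07 zt [-0. -0. -1.] F [0.6 0.8 0.2] w 87.6 q [-0.26  0.39  1.73 -0.    1.02  1.31]
[322.26469394 250.41626167]
```

View pics/w4.png

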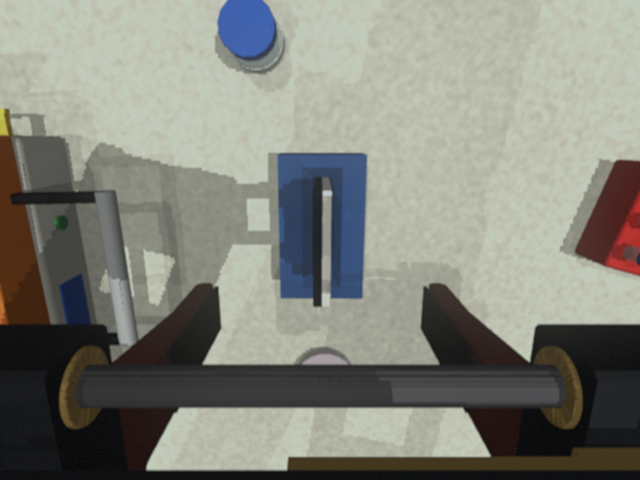

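```bash
python3 - <<'E'
from h import *
w=get("wrist")
for p in ((313,177),(331,177),(331,306),(314,306)): print(plane(w,p,110).round(1))
for p in ((278,153),(367,153),(363,298.5),(278,298)): print(plane(w,p,45).round(1))
c=w["frame"][140:320,265:380];cv2.imwrite("pics/w4c.png",cv2.resize(c,None,fx=3.3,fy=3.3,interpolation=cv2.INTER_CUBIC)[:,:,::-1])
E
```

```text
[ 619.9 -133.5  110. ]
[ 619.9 -144.9  110. ]
[ 532.3 -145.5  110. ]
[ 532.3 -133.8  110. ]
[ 632.7 -105.2   45. ]
[ 632.7 -174.5   45. ]
[ 511.3 -174.7   45. ]
[ 511.8 -102.    45. ]
```

View pics/w4c.png

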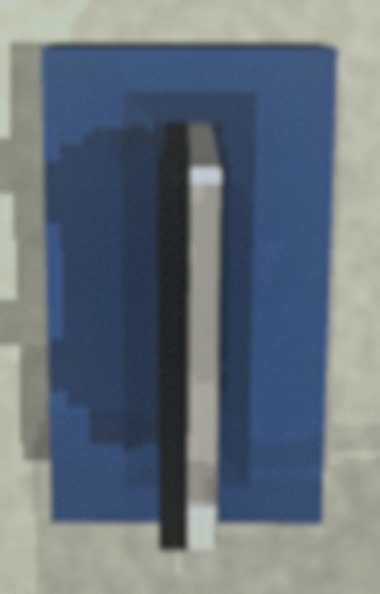

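>>> move_arm --increments '[0, -0.5, 0.6, 60, 0, 0, -0.5, 0.6, 109, 0, 0, -0.5, 0.6, 109, 0, 0, -0.5, 0.6, 109, 0, 255, -0.5, 0.6, 109, 0, 255, -0.5, 0.6, 109, 0, 255, -0.5, 0.6, 109, 0, 255, -0.5, 0.6, 109, 0, 255, -0.5, 0.6, 109, 0, 255, -0.5, 0.6, 109, 0]'

```text
t: 7.6
ee_pos: [571.7, -139.4, 71.9]
orientation: [3.141, 0.001, -0.0]
ft_force: [0.2, 0.8, -0.3]
width: 31.6
```

```bash
python3 - <<'E'
from h import *
st()
E
```

```text
t 7.6 tcp [ 571.7 -139.4   71.9] psi 0.05 zt [-0. -0. -1.] F [ 0.2  0.8 -0.3] w 31.6 q [-0.26  0.54  1.79 -0.    0.81  1.31]
```

>>> move_arm --increments '[255, 0, 0, 0, 0, 255, 0, 0, 0, 0, 255, 0, 0, 0, 0, 255, 0, 0, 0, 0, 255, 0, 0, 0, 0]'

```text
t: 8.22
ee_pos: [571.6, -139.4, 71.8]
orientation: [3.141, 0.001, -0.001]
ft_force: [-0.3, -0.9, -2.1]
width: 11.8
```

```bash
python3 - <<'E'
from h import *
st()
E
```

```text
t 8.22 tcp [ 571.6 -139.4   71.8] psi 0.05 zt [-0. -0. -1.] F [-0.3 -0.9 -2.1] w 11.8 q [-0.26  0.54  1.79 -0.    0.81  1.31]
```

>>> move_arm --increments '[255, 0, 0, -20, 0, 255, 0, 0, -70, 0, 255, 0, 0, -120, 0, 255, 0, 0, -120, -10, 255, 0, 0, -120, -20, 255, 0, 0, -120, -30, 255, 0, 0, -120, -40, 255, 0, 0, -120, -50, 255, 0, 0, -120, -60, 255, 0, 0, -120, -70, 255, 0, 0, -120, -80, 255, 0, 0, -120, -90]'

```text
t: 9.72
ee_pos: [571.5, -139.3, 191.7]
orientation: [-2.214, -2.228, 0.001]
ft_force: [-0.2, 0.6, -0.5]
width: 11.6
```

```bash
python3 - <<'E'
from h import *
st()
E
```

```text
t 9.72 tcp [ 571.5 -139.3  191.7] psi 90.38 zt [-0.001 -0.    -1.   ] F [-0.2  0.6 -0.5] w 11.6 q [-0.26  0.38  1.72 -0.    1.04 -0.27]
```

>>> move_arm --increments '[255, 0, 0, 0, -10, 255, 0, 0, 0, -20, 255, 0, 0, 0, -30, 255, 0, 0, 0, -40, 255, 0, 0, 0, -50, 255, 0, 0, 0, -60, 255, 0, 0, 0, -70, 255, 0, 0, 0, -80, 255, 0, 0, 0, -89.6, 255, 0, 0, 0, -89.6, 255, 0, 0, 0, -89.6]'

```text
t: 11.1
ee_pos: [571.3, -139.2, 191.6]
orientation: [-0.006, -3.141, 0.0]
ft_force: [0.4, 0.6, -0.7]
width: 12.0
```

```bash
python3 - <<'E'
from h import *
st();w=get("wrist");cv2.imwrite("pics/w5.png",w["frame"][:,:,::-1])
s=get("side");c=s["frame"][190:350,270:430];cv2.imwrite("pics/s5.png",cv2.resize(c,None,fx=3.5,fy=3.5,interpolation=cv2.INTER_CUBIC)[:,:,::-1])
E
```

```text
t 11.1 tcp [ 571.3 -139.2  191.6] psi 179.8 zt [-0.001 -0.    -1.   ] F [ 0.4  0.6 -0.7] w 12.0 q [-0.26  0.38  1.72 -0.    1.04 -1.83]
```

View pics/w5.png

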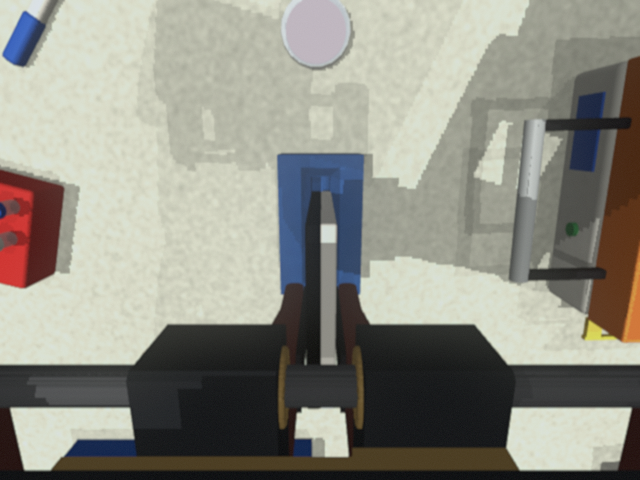

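View pics/s5.png

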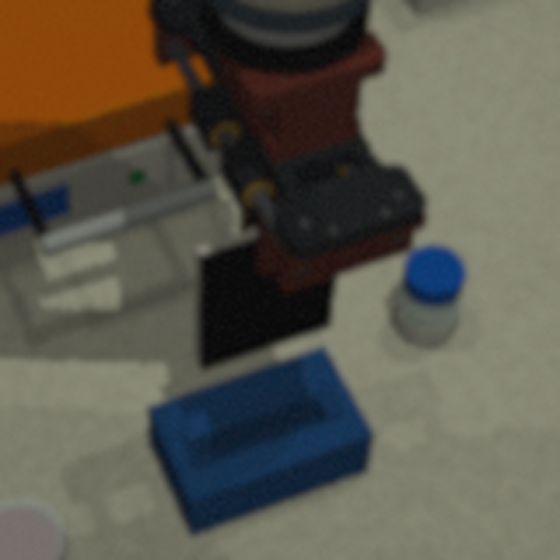

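```bash
python3 - <<'E'
from h import *
w=get("wrist");c=w["frame"][140:310,265:380];cv2.imwrite("pics/w5c.png",cv2.resize(c,None,fx=3.4,fy=3.4,interpolation=cv2.INTER_CUBIC)[:,:,::-1])
o=ctrl.get_obs()
for r in (222,223,224): print(plane(w,(328,r),229.8), plane(w,(328,191),129.8))
for p in ((278,154),(363,154),(361,292),(281,292)): print(plane(w,p,45).round(1))
E
```

```text
[ 530.58515234 -135.84143292  229.8       ] [ 531.2497451  -134.03937731  129.8       ]
[ 530.96460015 -135.8407382   229.8       ] [ 531.2497451  -134.03937731  129.8       ]
[ 531.34454321 -135.84004258  229.8       ] [ 531.2497451  -134.03937731  129.8       ]
[ 511.7 -172.8   45. ]
[ 512.  -104.4   45. ]
[ 630.4 -103.3   45. ]
[ 630.2 -173.7   45. ]
```

View pics/w5c.png

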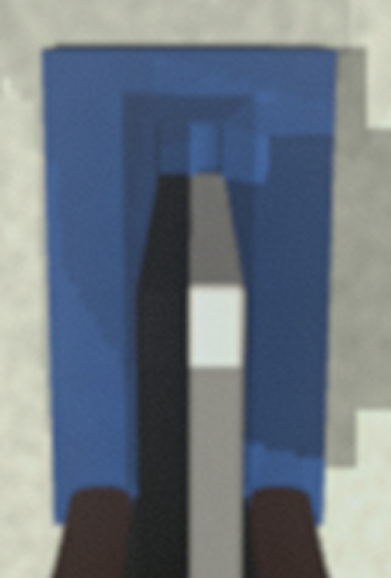

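>>> move_arm --increments '[255, -0.5, -0.2, 45, 0, 255, -0.5, -0.2, 80, 0, 255, -0.5, -0.2, 90, 0, 255, -0.5, -0.2, 95, 0, 255, -0.5, -0.2, 100, 0, 255, -0.5, -0.2, 105, 0, 255, -0.5, -0.2, 110, 0]'

```text
t: 12.12
ee_pos: [572.2, -139.6, 81.9]
orientation: [0.003, 3.141, -0.001]
ft_force: [-0.4, -0.6, -1.4]
width: 11.9
```

```bash
python3 - <<'E'
from h import *
st()
E
```

```text
t 12.12 tcp [ 572.2 -139.6   81.9] psi 179.89 zt [ 0. -0. -1.] F [-0.4 -0.6 -1.4] w 11.9 q [-0.26  0.53  1.78 -0.    0.83 -1.83]
```

>>> move_arm --increments '[255, 0, 0, 5, 0, 255, 0, 0, 9, 0, 255, 0, 0, 9.8, 0, 255, 0, 0, 9.8, 0]'

```text
t: 12.62
ee_pos: [572.2, -139.6, 72.1]
orientation: [0.003, 3.141, -0.001]
ft_force: [-0.1, -0.6, -1.6]
width: 11.5
```

```bash
python3 - <<'E'
from h import *
st()
E
```

```text
t 12.62 tcp [ 572.2 -139.6   72.1] psi 179.89 zt [ 0. -0. -1.] F [-0.1 -0.6 -1.6] w 11.5 q [-0.26  0.54  1.79 -0.    0.81 -1.83]
```

>>> move_arm --increments '[80, 0, 0, 0, 0, 80, 0, 0, 0, 0, 80, 0, 0, 0, 0, 80, 0, 0, 0, 0, 80, 0, 0, 0, 0, 80, 0, 0, -50, 0, 80, 0, 0, -100, 0, 80, 0, 0, -140, 0, 80, 0, 0, -140, 0]'

```text
t: 13.75
ee_pos: [574.4, -140.1, 215.7]
orientation: [0.003, 3.135, -0.003]
ft_force: [-0.4, 0.8, -0.3]
width: 60.1
```

```bash
python3 - <<'E'
from h import *
st();w=get("wrist");cv2.imwrite("pics/w6.png",w["frame"][:,:,::-1])
s=get("side");c=s["frame"][190:350,270:430];cv2.imwrite("pics/s6.png",cv2.resize(c,None,fx=3.5,fy=3.5,interpolation=cv2.INTER_CUBIC)[:,:,::-1])
E
```

```text
t 13.75 tcp [ 574.4 -140.1  215.7] psi 179.89 zt [ 0.007 -0.002 -1.   ] F [-0.4  0.8 -0.3] w 60.1 q [-0.26  0.35  1.7  -0.    1.08 -1.83]
```

View pics/w6.png

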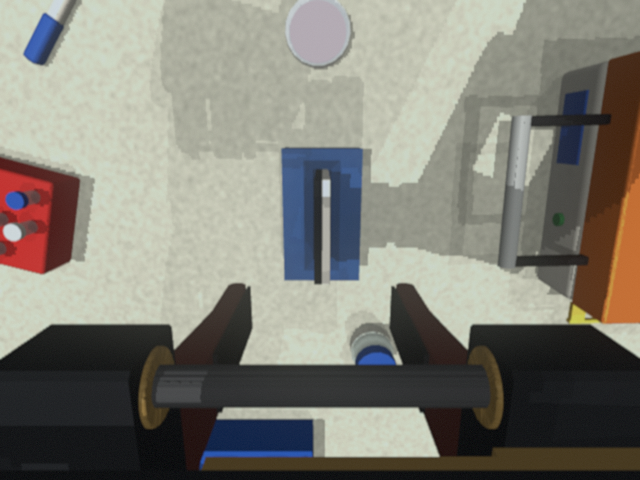

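View pics/s6.png

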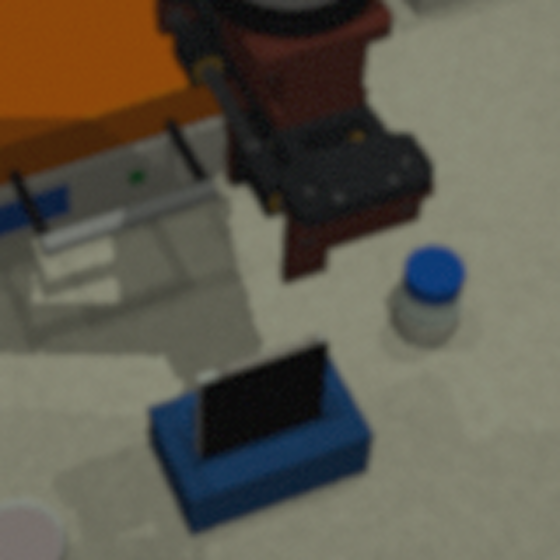

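```bash
python3 - <<'E'
from h import *
o,r=st();w=get("wrist");t=get("top")
c=w["frame"][100:285,480:600];cv2.imwrite("pics/w6c.png",cv2.resize(c,None,fx=3.2,fy=3.2,interpolation=cv2.INTER_CUBIC)[:,:,::-1])
E
```

```text
t 13.85 tcp [ 571.9 -139.5  211.9] psi 179.89 zt [ 0. -0. -1.] F [-1.   0.1  0.3] w 60.5 q [-0.26  0.36  1.7  -0.    1.08 -1.83]
```

View pics/w6c.png

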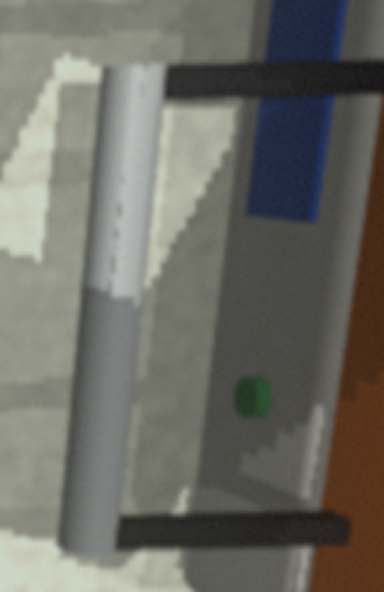

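```bash
python3 - <<'E'
from h import *
o,r=st();w=get("wrist")
P=np.array([plane(w,(a/3.2+480-.35,b/3.2+100-.35),78) for a,b in((136,66),(89,552))]);print(P.round(1),P.mean(0).round(1));e=P[1]-P[0];print(np.linalg.norm(e),np.degrees(np.arctan2(e[1],e[0])))
# tile seat check: near (low-x) top edge height via side + wrist
E
```

```text
t 13.95 tcp [ 571.1 -139.3  210.5] psi 179.89 zt [-0.002  0.    -1.   ] F [ 0.2  0.  -1. ] w 60.3 q [-0.26  0.36  1.7  -0.    1.08 -1.83]
[[486.5  13.8  78. ]
 [607.2  16.8  78. ]] [546.8  15.3  78. ]
120.699959461758 1.4046671921833653
```

>>> move_arm --increments '[110, 24, 60, 0, -1.4, 110, 24, 120, 0, -1.4, 110, 24, 153.5, 0, -1.4, 110, 24, 153.5, 20, -1.4, 110, 24, 153.5, 60, -1.4, 110, 24, 153.5, 60, -1.4]'

```text
t: 14.75
ee_pos: [544.2, 14.5, 147.1]
orientation: [0.036, -3.131, -0.001]
ft_force: [0.6, -0.7, -0.2]
width: 50.0
```

```bash
python3 - <<'E'
from h import *
o,r=st();w=get("wrist");cv2.imwrite("pics/w7.png",w["frame"][:,:,::-1])
E
```

```text
t 14.75 tcp [544.2  14.5 147.1] psi -178.69 zt [-0.011  0.    -1.   ] F [ 0.6 -0.7 -0.2] w 50.0 q [ 0.    0.38  1.84  0.    0.93 -1.59]
```

View pics/w7.png

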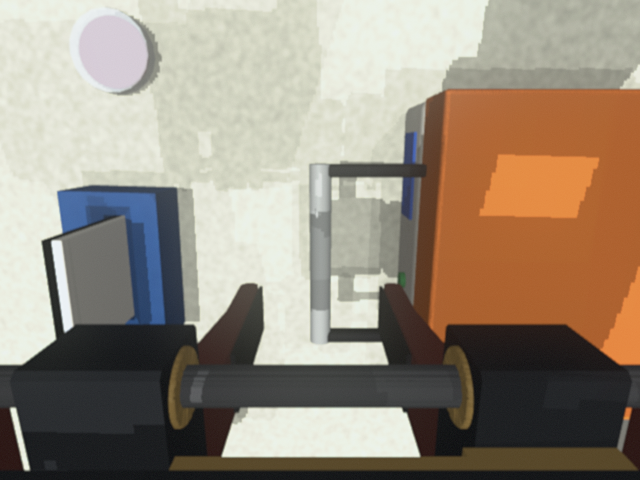

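```bash
python3 - <<'E'
from h import *
o,r=st();w=get("wrist");
for p in((319.5,163),(319.5,344)): print(plane(w,p,78).round(1))
print(proj(w,[547,14.3,78]))
E
```

```text
t 14.8 tcp [545.8  14.3 149. ] psi -178.71 zt [-0.007  0.    -1.   ] F [ 0.5 -0.5  0.3] w 50.1 q [ 0.    0.38  1.84  0.    0.93 -1.59]
[488.9  13.   78. ]
[613.7  15.7  78. ]
[319.59017905 252.59071752]
```

>>> move_arm --increments '[110, 0, 0, 45, 0, 110, 0, 0, 85, 0, 110, 0, 0, 91, 0, 110, 0, 0, 91, 0, 255, 0, 0, 91, 0, 255, 0, 0, 91, 0, 255, 0, 0, 91, 0, 255, 0, 0, 91, 0, 255, 0, 0, 91, 0, 255, 0, 0, 91, 0, 255, 0, 0, 91, 0, 255, 0, 0, 91, 0]'

```text
t: 16.35
ee_pos: [546.7, 14.2, 59.3]
orientation: [0.035, -3.137, -0.001]
ft_force: [-0.2, -0.9, -0.8]
width: 9.0
```

```bash
python3 - <<'E'
from h import *
o,r=st();w=get("wrist");cv2.imwrite("pics/w8.png",w["frame"][:,:,::-1])
E
```

```text
t 16.35 tcp [546.7  14.2  59.3] psi -178.72 zt [-0.004  0.    -1.   ] F [-0.2 -0.9 -0.8] w 9.0 q [ 0.    0.52  1.88  0.    0.74 -1.59]
```

View pics/w8.png

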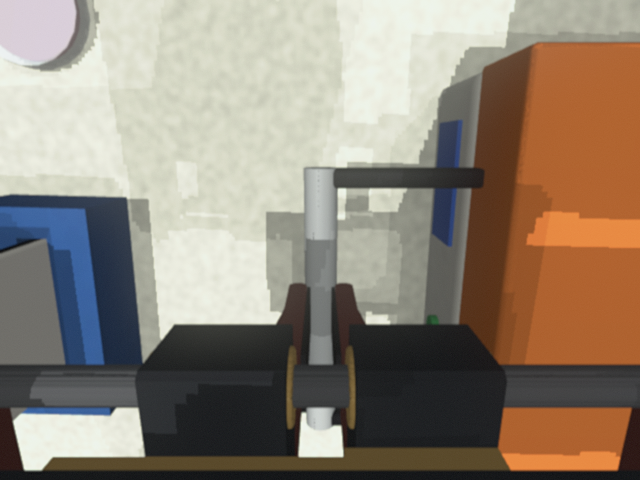

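>>> move_arm --increments '[255, 0, 0, 0, 0, 255, 0, 0, 0, 0]'

```text
t: 16.65
ee_pos: [546.7, 14.2, 59.3]
orientation: [0.035, -3.137, -0.001]
ft_force: [0.8, -1.6, -0.7]
width: 9.3
```

```bash
python3 - <<'E'
from h import *
o,r=st();w=get("wrist");c=w["frame"][270:450,230:420];cv2.imwrite("pics/w9.png",cv2.resize(c,None,fx=3.3,fy=3.3,interpolation=cv2.INTER_CUBIC)[:,:,::-1])
print([proj(w,[546.7,14.2+s*7,z]).round(0) for s in(-1,1) for z in (59,78)])
E
```

```text
t 16.65 tcp [546.7  14.2  59.3] psi -178.72 zt [-0.004  0.    -1.   ] F [ 0.8 -1.6 -0.7] w 9.3 q [ 0.    0.52  1.88  0.    0.74 -1.59]
[array([305., 288.]), array([304., 303.]), array([334., 288.]), array([335., 304.])]
```

View pics/w9.png

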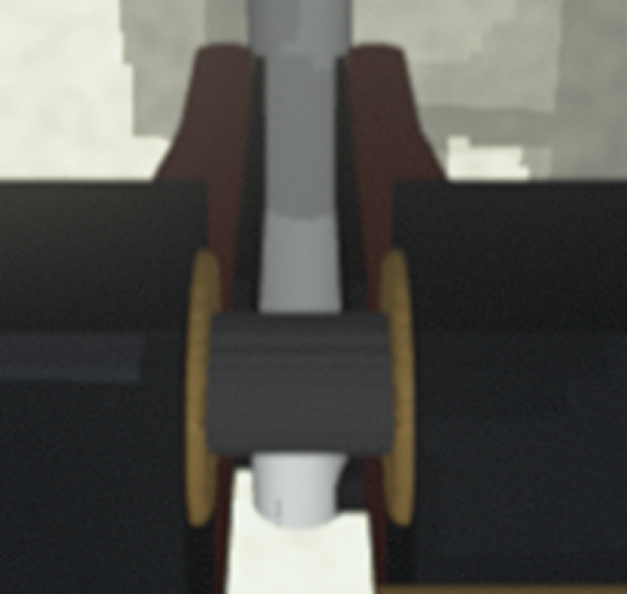

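>>> move_arm --increments '[255, 0, 0.8, -12.7, 0, 255, 0, 2.3, -25.4, 0, 255, 0, 4.4, -38, 0, 255, 0, 7.1, -50.5, 0, 255, 0, 10.4, -62.8, 0, 255, 0, 14.3, -74.9, 0, 255, 0, 14.3, -74.9, 0]'

```text
t: 17.58
ee_pos: [547.5, 28.8, 135.3]
orientation: [0.036, -3.139, -0.001]
ft_force: [0.3, -0.5, -0.5]
width: 0.3
```

```bash
python3 - <<'E'
from h import *
o,r=st();w=get("wrist");cv2.imwrite("pics/w10.png",w["frame"][:,:,::-1])
E
```

```text
t 17.57 tcp [547.5  28.8 135.3] psi -178.69 zt [-0.002  0.    -1.   ] F [ 0.3 -0.5 -0.5] w 0.3 q [ 0.03  0.4   1.85  0.    0.9  -1.56]
```

View pics/w10.png

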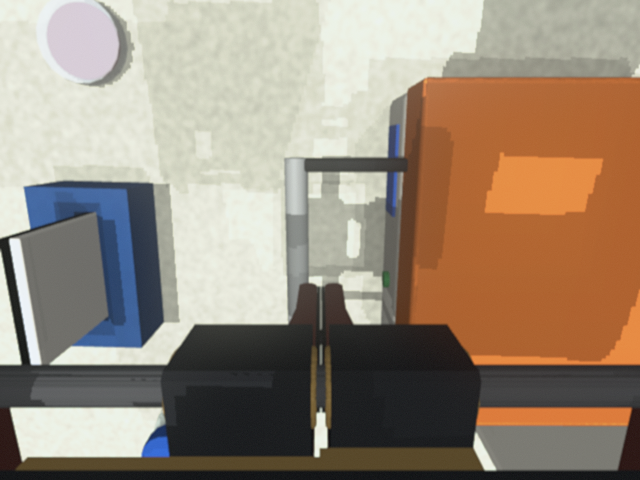

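>>> move_arm --increments '[110, 0, -14.6, 0, 0, 110, 0, -14.6, 0, 0, 110, 0, -14.6, 0, 0, 110, 0, -14.6, 0, 0, 110, 0, -14.6, 45, 0, 110, 0, -14.6, 80, 0, 110, 0, -14.6, 88, 0, 110, 0, -14.6, 88, 0, 255, 0, -14.6, 88, 0, 255, 0, -14.6, 88, 0, 255, 0, -14.6, 88, 0, 255, 0, -14.6, 88, 0]'

```text
t: 19.12
ee_pos: [547.2, 14.2, 47.0]
orientation: [0.035, -3.139, -0.001]
ft_force: [0.1, 5.8, -0.2]
width: 13.3
```

```bash
python3 - <<'E'
from h import *
print(ctrl.grip_point_offset)
o,r=st();s=get("side");c=s["frame"][190:350,240:400];cv2.imwrite("pics/s11.png",cv2.resize(c,None,fx=3.5,fy=3.5,interpolation=cv2.INTER_CUBIC)[:,:,::-1])
E
```

```text
18.700000000000003
t 19.12 tcp [547.2  14.2  47. ] psi -178.7 zt [-0.003  0.    -1.   ] F [ 0.1  5.8 -0.2] w 13.3 q [ 0.    0.54  1.89  0.    0.72 -1.59]
```

View pics/s11.png

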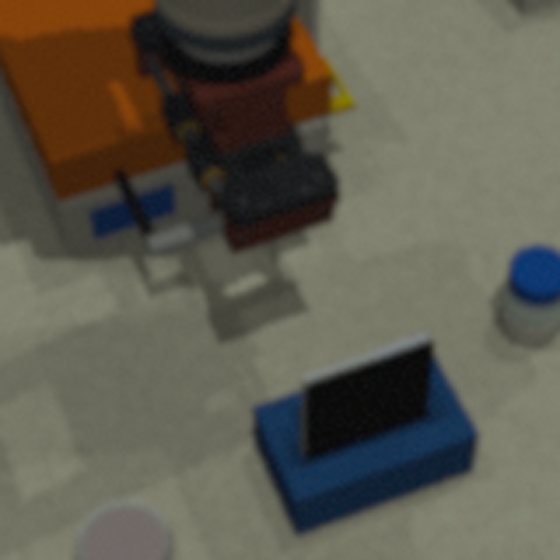

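>>> move_arm --increments '[255, 0, 0, 0, 0, 255, 0, 0, 0, 0, 255, 0, 0, 0, 0]'

```text
t: 19.55
ee_pos: [547.2, 14.2, 46.9]
orientation: [0.035, -3.138, -0.001]
ft_force: [-0.1, 0.7, 1.0]
width: 13.3
```

```bash
python3 - <<'E'
from h import *
o,r=st()
E
```

```text
t 19.55 tcp [547.2  14.2  46.9] psi -178.71 zt [-0.003  0.001 -1.   ] F [-0.1  0.7  1. ] w 13.3 q [ 0.    0.54  1.89  0.    0.72 -1.59]
```

>>> move_arm --increments '[255, 0, 0.3, -6, 0, 255, 0, 0.8, -12.7, 0, 255, 0, 1.5, -19, 0, 255, 0, 2.3, -25.4, 0, 255, 0, 2.3, -25.4, 0]'

```text
t: 20.18
ee_pos: [547.1, 16.4, 72.8]
orientation: [0.036, -3.139, -0.001]
ft_force: [1.0, -2.4, -5.1]
width: 13.1
```

```bash
python3 - <<'E'
from h import *
o,r=st();w=get("wrist");cv2.imwrite("pics/w12.png",w["frame"][:,:,::-1])
E
```

```text
t 20.18 tcp [547.1  16.4  72.8] psi -178.7 zt [-0.003  0.    -1.   ] F [ 1.  -2.4 -5.1] w 13.1 q [ 0.01  0.5   1.88  0.    0.77 -1.59]
```

View pics/w12.png

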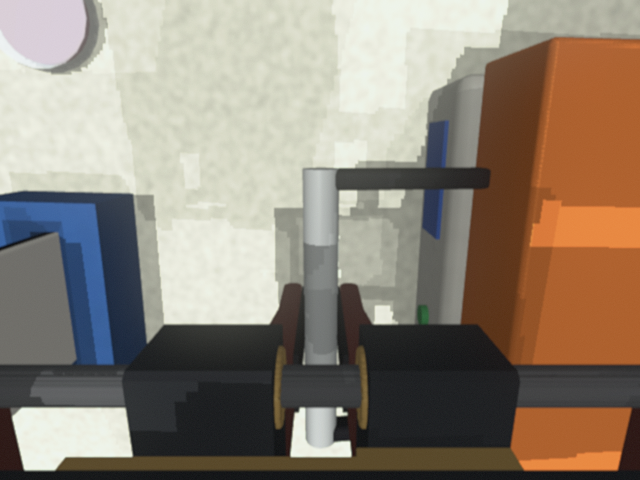

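```bash
python3 - <<'E'
from h import *
o,r=st();w=get("wrist");tz=o["ee_pos"][2]
for dz in (5,10,15,20,25,30,35):
    a,b=[plane(w,p,tz+dz) for p in((320.5,169),(321,444))]
    l,q=[plane(w,p,tz+dz) for p in((303.5,200),(338,200))]
    print(dz,np.linalg.norm(a-b).round(1),np.linalg.norm(l-q).round(1),a.round(1),b.round(1))
E
```

```text
t 20.23 tcp [547.2  16.4  72.5] psi -178.7 zt [-0.003  0.    -1.   ] F [ 1.7 -2.3 -3.9] w 13.5 q [ 0.01  0.5   1.88  0.    0.77 -1.59]
5 144.3 15.5 [489.2  15.6  77.5] [633.5  19.1  77.5]
10 140.3 15.1 [488.9  15.6  82.5] [629.1  18.9  82.5]
15 136.3 14.7 [488.5  15.6  87.5] [624.8  18.8  87.5]
20 132.3 14.2 [488.2  15.6  92.5] [620.5  18.7  92.5]
25 128.3 13.8 [487.9  15.6  97.5] [616.1  18.6  97.5]
30 124.3 13.4 [487.6  15.5 102.5] [611.8  18.5 102.5]
35 120.3 13.0 [487.2  15.5 107.5] [607.5  18.4 107.5]
```

>>> move_arm --increments '[255, 0, 2.1, -12.6, 0, 255, 0, 4.8, -25.1, 0, 255, 0, 8.1, -37.4, 0, 255, 0, 12, -49.5, 0, 255, 0, 16.6, -61.4, 0, 255, 0, 21.7, -73.1, 0, 255, 0, 27.4, -84.5, 0, 255, 0, 33.7, -95.7, 0, 255, 0, 33.7, -95.7, 0]'

```text
t: 21.4
ee_pos: [546.5, 49.1, 169.8]
orientation: [0.037, -3.139, 0.003]
ft_force: [-0.1, -10.3, -0.7]
width: 13.3
```

```bash
python3 - <<'E'
from h import *
o,r=st();w=get("wrist");cv2.imwrite("pics/w13.png",w["frame"][:,:,::-1])
s=get("side");c=s["frame"][130:290,220:380];cv2.imwrite("pics/s13.png",cv2.resize(c,None,fx=3.5,fy=3.5,interpolation=cv2.INTER_CUBIC)[:,:,::-1])
E
```

```text
t 21.4 tcp [546.5  49.1 169.8] psi -178.64 zt [-0.002 -0.002 -1.   ] F [ -0.1 -10.3  -0.7] w 13.3 q [ 0.07  0.35  1.82 -0.    0.97 -1.52]
```

View pics/w13.png

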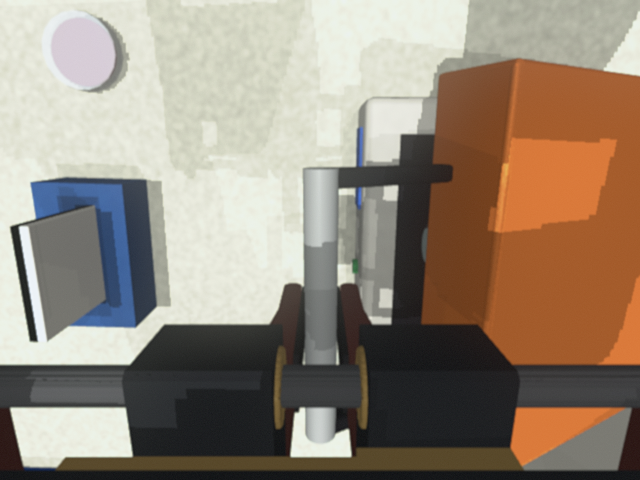

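View pics/s13.png

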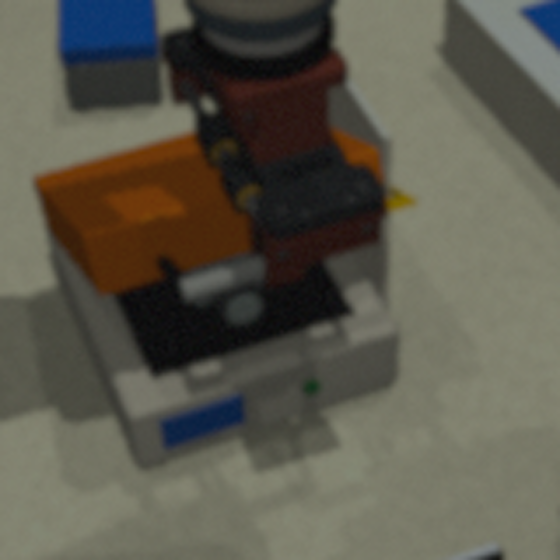

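>>> move_arm --increments '[255, 0, 3, -5.5, 0, 255, 0, 6.6, -11.1, 0, 255, 0, 10.4, -16.5, 0, 255, 0, 14.3, -21.9, 0, 255, 0, 18.2, -27.2, 0, 255, 0, 22, -32.3, 0, 255, 0, 22, -32.3, 0, 255, 0, 22, -32.3, 0]'

```text
t: 22.5
ee_pos: [545.9, 70.5, 201.9]
orientation: [0.037, -3.139, 0.005]
ft_force: [1.5, -6.5, -2.4]
width: 13.2
```

```bash
python3 - <<'E'
from h import *
o,r=st();w=get("wrist");cv2.imwrite("pics/w14.png",w["frame"][:,:,::-1])
for n,b in(("side",(220,100,370,250)),("top",(200,180,340,315))):
    s=get(n);c=s["frame"][b[1]:b[3],b[0]:b[2]];cv2.imwrite(f"pics/{n}14.png",cv2.resize(c,None,fx=4,fy=4,interpolation=cv2.INTER_CUBIC)[:,:,::-1])
y,z=o["ee_pos"][1:]
for yh in (267,268,269.2): print(np.arctan2(z-36.9,yh-y)-.0392,np.hypot(z-36.9,yh-y))
E
```

```text
t 22.5 tcp [545.9  70.5 201.9] psi -178.64 zt [-0.002 -0.003 -1.   ] F [ 1.5 -6.5 -2.4] w 13.2 q [ 0.11  0.31  1.79 -0.    1.04 -1.48]
0.6592836070539823 256.5595083650613
0.6567846077689963 257.32613005986275
0.6538054163550409 258.2481834717556
```

View pics/side14.png

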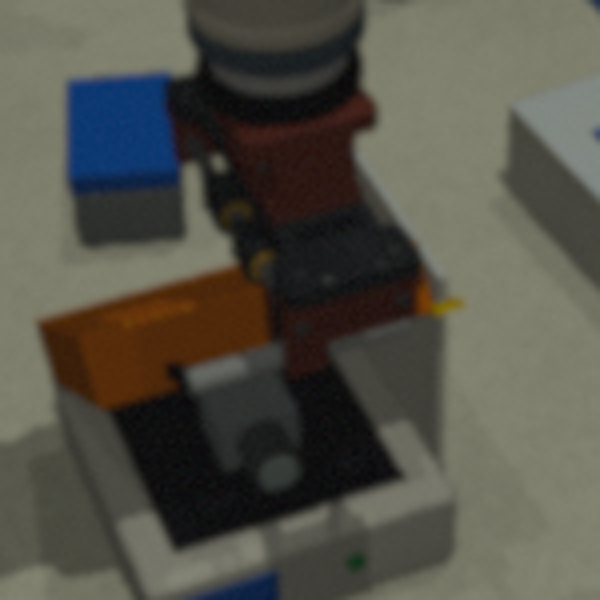

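View pics/top14.png

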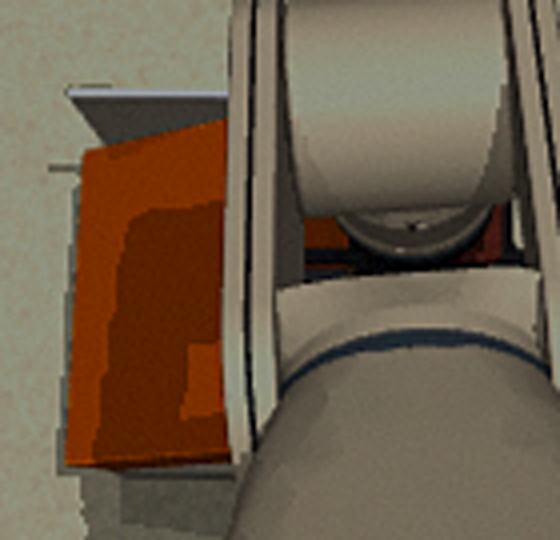

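View pics/w14.png

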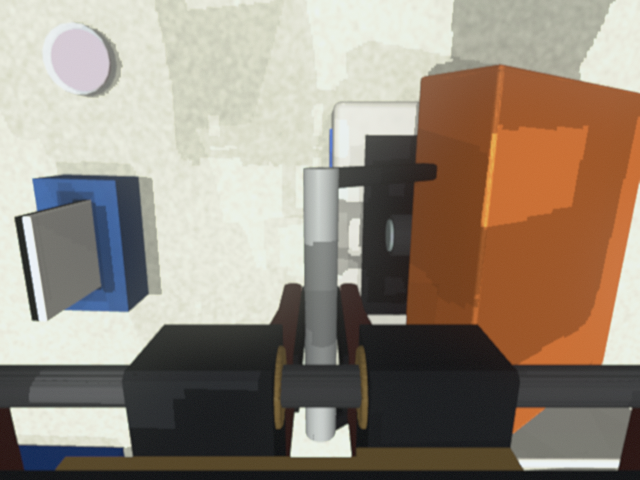

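```bash
python3 - <<'E'
from h import *
w=get("wrist");s=get("side");o,r=st()
H=np.array([541.6,268.4,68]);fx=np.array([.021,-1,0]);ly=np.array([-1,-.021,0])
for th in (.60,.66,.72):
    for nm,f,u,l in (("ft-top",190,38,100),("ft-bot",190,-4,100),("bk-top",0,38,100)):
        X=H+fx*(f*np.cos(th)-u*np.sin(th))+ly*l+np.array([0,0,f*np.sin(th)+u*np.cos(th)])
        ps=(proj(s,X)-[220,100]+.5)*4;print(th,nm,"wrist",proj(w,X).round(0),"side14 crop",ps.round(0))
c=w["frame"][40:200,400:560];cv2.imwrite("pics/w15.png",cv2.resize(c,None,fx=3.5,fy=3.5,interpolation=cv2.INTER_CUBIC)[:,:,::-1])
E
```

```text
t 22.75 tcp [545.9  70.4 201.8] psi -178.65 zt [-0.003 -0.003 -1.   ] F [ 0.8 -5.8 -3.3] w 13.5 q [ 0.11  0.31  1.79 -0.    1.04 -1.48]
0.6 ft-top wrist [471.  66.] side14 crop [ 84. 356.]
0.6 ft-bot wrist [398.  78.] side14 crop [105. 430.]
0.6 bk-top wrist [647.  95.] side14 crop [ 36. 324.]
0.66 ft-top wrist [499.  62.] side14 crop [ 77. 335.]
0.66 ft-bot wrist [415.  75.] side14 crop [ 99. 410.]
0.66 bk-top wrist [648.  95.] side14 crop [ 35. 324.]
0.72 ft-top wrist [532.  59.] side14 crop [ 70. 314.]
0.72 ft-bot wrist [435.  72.] side14 crop [ 93. 390.]
0.72 bk-top wrist [649.  96.] side14 crop [ 35. 324.]
```

View pics/w15.png

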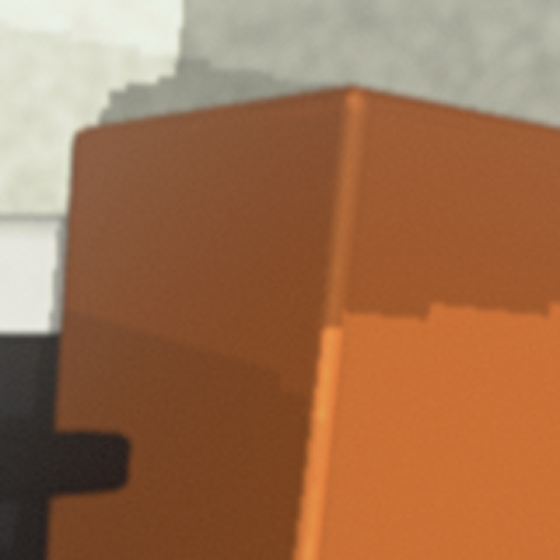

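>>> move_arm --increments '[255, 0, 0, 0, 0, 255, 0, 0, 0, 0, 255, 0, 0, 0, 0, 255, 0, 0, 0, 0]'

```text
t: 23.25
ee_pos: [545.9, 70.4, 201.8]
orientation: [0.037, -3.139, 0.005]
ft_force: [2.0, -4.5, -5.2]
width: 13.0
```

```bash
python3 - <<'E'
from h import *
st(); print(ctrl.close_job())
E
```

```text
t 23.25 tcp [545.9  70.4 201.8] psi -178.64 zt [-0.003 -0.003 -1.   ] F [ 2.  -4.5 -5.2] w 13.0 q [ 0.11  0.31  1.79 -0.    1.04 -1.48]
the job is handed in; nothing more can be done
None
```

The tile is turned and back in its slot, and I handed the job in at 23 s with the gripper holding the hood at about 0.66 rad. No verdict is reported.

- **Tile:** I lifted it out, turned it half round, lowered it to within about 0.3 mm of its first height and let go. Pictures after release show it upright in the slot, with the white face to the reader and the black face away.
- **Hood:** my first grip on the bar slipped off during the lift. The opening had read 9 mm on the 14 mm bar, which I should have treated as a bad grip, and the hood fell shut. I gripped again 12 mm lower, where the opening read a steady 13.3 mm, and raised the hood along its arc.
- **Needle against pointer:** two wrist views put the pointer at about 0.66 rad, with single estimates from 0.63 to 0.68. The arm's travel puts the hood at about 0.66, and hood corners in the wrist and side pictures gave 0.66 to 0.68. I could not see the needle and pointer together at the end, so the alignment is worked out from these measurements.
- **At hand-in:** the arm was still and the force on the tool was about 7 N, with a sideways part of about 5 N. My estimate of the bar's arc was 1–3 mm off.
- **Other things:** I never touched the pointer or the bystanders. I made no separate final measurement of them.

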